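Run the press-to-mix flask mixer

ROBOT

A 6-joint arm with a two-finger parallel gripper is mounted at the origin on the work surface. World frame = base frame: x ahead of the robot, y to its left, z up, the work surface at z = 0. Lengths are in mm, angles in rad, forces in N, time in s.
With the tool pointing down it reaches from about 275 to 750 mm from the base axis. Payload 10.2 kg.
Tool frame: the origin (TCP) lies midway between the tips of the shut fingers; the grasp point (between the pads) lies 19 mm behind it; z points along the fingers, y is the line along which they close (so a half turn about z gives the same grasp; the last joint's range is limited). The gripper opens to 85 mm and grips with 20 to 120 N. Pads are 22 mm wide; open, the fingers measure 114 mm over their backs; the gripper's body (76 mm by 85 mm) begins 54 mm behind the grasp point. The pads swing forward as they close: fully open they stand 13 mm farther back than shut.
Start: joints at [0.998, 0.313, 1.498, -0, 1.331, -0.223], TCP at [179.936, 493.208, 231.294] pointing down, gripper open.
Joint ranges: [-2.94, 2.94], [-0.97, 2.17], [0.19, 2.56], [-1.23, 4.37], [0.02, 3.11], [-2.88, 2.88]. Speed limits (rad/s): [2.39, 2.39, 3.01, 3.14, 3.14, 3.14].

INTERFACE

Orientations are given as a unit quaternion [w, x, y, z].
In Python, from rig import ctrl gives the robot as it stands.
- The arm moves only by the tool send_rows, never from a script. Its argument "targets" is a list of rows, each a list of 7 numbers: the closure, from -1 (fully open) to 1 (shut), so that 0 is half open, then the shift along the tool's x, y, z in m, then the turn, a rotation vector about the tool's x, y, z in rad. In form: [[claw, dx, dy, dz, ax, ay, az], ...]. A call has exactly 10 rows; each row shifts and turns the commanded pose from where the row before left it, along the tool's axes as they then stand; what a row does not reach is not made up. A row lasts 1/8 s, in which the tool goes at most 62.5 mm and 10.7 degrees, less where a joint would pass 70% of its speed; a pose out of reach is approached as far as the arm can. A call with a gripper value outside its range is refused whole. The fingers move at their own pace and stop on an object; "squeeze" is the grip in N (left out, the last holds). Time passes only in rows, so rows that do not move let the fingers close, or fill a call up. It gives the time, the measured TCP pose, the force, the opening and the grip force at its end, in the units of the state.
- ctrl.sense(): the state, without advancing time (a new reading comes with each control period).
- ctrl.capture(name): name is "scene" or "top" or "wrist"; returns a dict with "img" (384x512x3 uint8, red, green, blue), "camera_matrix" (3x3 intrinsics, pixels), "R" (3x3) and "t" (3): a world point X has camera coordinates R X + t. Camera axes: x right, y down, z forward; pixel columns grow to the right and rows downward; lengths in mm; the calibration is good to about 2 mm. A picture is of the moment at which its call begins. There is no depth.
- ctrl.finish_job(): hands the job in; it is judged then, once.
Trained networks look in a picture, given as the dict that the camera call returned (one of the last four; its "shot" number tells which), for a name from the list of things; names that differ only in an ending like _2 or _b are one class to them, and where a whole thing is asked for, a point or a joint stands for the part that bears it (a point fixed in the world has none). Each returns a list of dicts, best first, with "score" (0 to 1); they miss things now and then, are a little off and sometimes report something else, mostly with a low value. They report only what shows in the picture. A call takes as long as a camera call. They do not tell look-alikes from the thing itself.
- ctrl.boxes_of(query, picture): "extent" ([left, top, width, height] in pixels, round what is visible of it).
- ctrl.landmark_of(query, picture): "point" ([column, row] in pixels: a listed point, or the origin of a listed thing).
The state is a dict: "time_s": time; "joints": joint angles; "dq": joint speeds; "tau": joint torques, N m; "eef_pos": TCP position; "ee_rot": TCP orientation; "force": force on the tool from outside, world axes, zero at the start; "wrist_torque": the same for the moment, N m; "grip_width": opening from 0.0 (shut) to 1.0 (fully open); "grip_force": force on a finger pad.
Only numpy, scipy, OpenCV 4.12 (cv2) and the standard library are available. Lean on these libraries where they do the work, as an engineer would, in place of code of your own. Each camera call takes 0.05 s, during which the arm holds its last target. There are 200 camera calls.

TASK

Lift the blue dust cover off the flask mixer and hang it astride the steel rail with the bar in the groove under its top, leaving it hanging there by itself. Then take the green flask with the red stopper, set it upright in the mixer's orange sprung ring and press it right down against the springs: the mixer runs only while it is held down, so finish while still holding the flask pressed down. Do not tip the green flask over, and leave the amber flask, the seedling pot and the petri dish where they are.

Things in the scene. Friction and masses are not known exactly. Their poses are not given: they have to be found in the camera images.
- mixer: White flask mixer fixed to the bench, housing 170 mm (its x) by 130 mm (its y), 40 mm high. Origin: centre of its underside. Its front (dark display and dial) faces its -x. The orange sprung ring stands over its top, its axis 15 mm towards +x of the origin; top rim of the ring at rest 90 mm above the bench.
- cradle (a joint): Downward travel of the orange ring cradle on its springs: 0 = up at rest, 0.015 = bottomed (15 mm down). It takes about 5 N to start it moving, rising to about 12.5 N at the bottom; it springs back when let go. The flask's own weight does not move it.
- cradle_seat (a point): Point on the ring's axis where the centre of the flask's bulb lies when seated in the ring; it travels with the ring. 97 mm above the bench at rest. The ring is a funnel 18 mm high, inner diameter 44 mm at the bottom and 68 mm at the rim (outer 76 mm); the seat point is 7 mm above the rim.
- cover: Blue rigid dust cover, an upturned U: flat top 98 mm (its x) by 70 mm (its y), 4 mm thick, on two flat legs 68 mm tall and 4 mm thick at its x = +-47 mm; 0.14 kg. At the start it stands on the mixer's top, straddling the ring. Origin: midway between the leg ends, at their lower edges; z up. On the top stands a black grip bar 14 mm thick (along x), 44 mm long (along y), 36 mm tall, its top 108 mm above the origin.
- cover_grip (a point): Centre of the upper part of the cover's black grip bar, 97 mm above the cover's origin, 25 mm above the flat top and 11 mm below the bar's top.
- cover_groove (a point): Middle of the underside of the cover's top, 68 mm above its origin. Two ribs 8 mm deep along the cover's y, one either side, leave a groove 23 mm wide there for the rail bar.
- rail: Steel rail fixed to the bench: a round bar 12 mm in diameter along its y, 240 mm long, on a post at each end, bar centre 120 mm above the bench. Origin: on the bench under the middle of the bar.
- rail_mid (a point): Middle of the rail's bar, on its centre line, 120 mm above the bench; the bar runs along y. The cover hangs with the bar in its groove, the cover's y along the bar, anywhere between the posts (groove point then 6 mm above the bar's centre line and within 95 mm of this point).
- flask: Green glass round-bottom flask with a red stopper: bulb 64 mm in diameter, neck 22 mm in diameter from 62 to 112 mm above the bottom, stopper 28 mm in diameter from 112 to 128 mm; about 0.15 kg. Origin: lowest point of the bulb; z along the neck. At the start it stands in a cork ring (90 mm across, 30 mm high, fixed) with its lowest point about 23 mm above the bench.
- flask_bulb (a point): Centre of the green flask's bulb, 32 mm above its lowest point.
- flask_neck (a point): Point on the green flask's neck axis to grip, 90 mm above its lowest point.
- amber_flask: Amber glass flask with a white stopper, same shape as the green one, standing in another cork ring. Leave alone. Origin: lowest point of the bulb.
- seedling_pot: Small terracotta pot with a seedling, 68 mm across, pot 55 mm high, about 100 mm with leaves. Leave alone. Origin: centre of its underside.
- petri_dish: Closed clear petri dish, 94 mm across, 18 mm high. Leave alone. Origin: centre of its underside.
Mind the look-alikes: they are no part of the job. There is more than one size of the cover; the one meant has the size given above.

How it is judged:
By the outcome, as a careful person would: the job done as asked, in the order asked, and still so for the second after the job is handed in, while the arm keeps its last pose, push and grip.
It also fails if it takes over 54 s, if anything falls off the work surface, if the arm or the gripper's body presses on something with over 40 N, if the wrist force passes 120 N, or if a joint passes its speed limit or range.

## Working session

There is one attempt and no reset: what is moved stays moved. The work goes in short steps, Python scripts to look and compute and a tool call to move; the robot and the scene stay as the last step left them, time stands still between calls to the robot, and variables do not carry over. Pictures are saved under pics/ and viewed, at most 13 in all, crops included, and the job is handed in when it is done.

Besides the shell and the picture viewer there is one more tool, called after ">>>" as name([rows], argument=value, ...), one row to a line, values as JSON. send_rows: Moves the arm, as the interface text tells. Its arguments: {"type":"object","properties":{"targets":{"type":"array"},"squeeze":{"type":"number"}},"required":["targets"]}

```bash
mkdir -p pics
cat > h.py <<'E'
import numpy as np, cv2
from rig import ctrl
def cap(n,save=None):
    p=ctrl.capture(n)
    if save: cv2.imwrite('pics/'+save,cv2.cvtColor(p['img'],cv2.COLOR_RGB2BGR))
    return p
def ray(p,uv):
    K,R,t=[np.array(p[k],float) for k in('camera_matrix','R','t')]
    d=R.T@np.linalg.solve(K,np.array([uv[0],uv[1],1.]))
    return -R.T@t, d/np.linalg.norm(d)
def tri(obs):
    A=np.zeros((3,3));b=np.zeros(3)
    for p,uv in obs:
        c,d=ray(p,uv);M=np.eye(3)-np.outer(d,d);A+=M;b+=M@c
    X=np.linalg.solve(A,b)
    return X,[np.linalg.norm((np.eye(3)-np.outer(d,d))@(X-c)) for c,d in[ray(p,uv) for p,uv in obs]]
def atz(p,uv,z):
    c,d=ray(p,uv);return c+d*(z-c[2])/d[2]
def proj(p,X):
    K,R,t=[np.array(p[k],float) for k in('camera_matrix','R','t')]
    q=K@(R@np.array(X,float)+t);return q[:2]/q[2]
E
python3 - <<'E'
from h import *
S=cap('scene','s0.png');T=cap('top','t0.png')
for q in ['mixer','cradle_seat','cover','cover_grip','cover_groove','rail','rail_mid','flask','flask_bulb','flask_neck','amber_flask','seedling_pot','petri_dish']:
    for n,p in(('S',S),('T',T)):
        print(q,n,[(np.round(r['point'],0).tolist(),round(r['score'],2)) for r in ctrl.landmark_of(q,p)[:4]])
a=cv2.imread('pics/s0.png');b=cv2.imread('pics/t0.png')
cv2.imwrite('pics/st0.png',cv2.resize(np.vstack([a,b]),None,fx=.78,fy=.78,interpolation=cv2.INTER_AREA))
s=ctrl.sense();print(s['eef_pos'],s['ee_rot'],s['time_s'],s['force'])
E
```

```text
mixer S [([249.0, 208.0], 0.75)]
mixer T [([261.0, 198.0], 0.6)]
cradle_seat S [([242.0, 201.0], 0.74), ([244.0, 185.0], 0.51), ([156.0, 142.0], 0.27)]
cradle_seat T []
cover S [([228.0, 304.0], 0.91), ([244.0, 201.0], 0.84)]
cover T [([264.0, 198.0], 0.87), ([194.0, 121.0], 0.84), ([292.0, 288.0], 0.73)]
cover_grip S [([244.0, 166.0], 0.6), ([297.0, 117.0], 0.6)]
cover_grip T [([188.0, 101.0], 0.92), ([268.0, 188.0], 0.82), ([300.0, 298.0], 0.67)]
cover_groove S [([222.0, 278.0], 0.86), ([243.0, 177.0], 0.8), ([297.0, 128.0], 0.78)]
cover_groove T [([192.0, 107.0], 0.89), ([270.0, 192.0], 0.67), ([297.0, 295.0], 0.55)]
rail S [([391.0, 271.0], 0.63), ([377.0, 225.0], 0.35)]
rail T [([116.0, 207.0], 0.56)]
rail_mid S [([395.0, 269.0], 0.68), ([245.0, 186.0], 0.36)]
rail_mid T []
flask S [([163.0, 150.0], 0.68)]
flask T [([387.0, 182.0], 0.75), ([355.0, 237.0], 0.24)]
flask_bulb S [([154.0, 142.0], 0.76)]
flask_bulb T [([392.0, 180.0], 0.64), ([170.0, 275.0], 0.18)]
flask_neck S [([154.0, 121.0], 0.6)]
flask_neck T [([401.0, 177.0], 0.65)]
amber_flask S [([219.0, 145.0], 0.88)]
amber_flask T [([355.0, 233.0], 0.77), ([120.0, 207.0], 0.38), ([263.0, 201.0], 0.17)]
seedling_pot S [([376.0, 227.0], 0.71)]
seedling_pot T [([165.0, 276.0], 0.62)]
petri_dish S [([172.0, 255.0], 0.59)]
petri_dish T [([266.0, 120.0], 0.94)]
[179.93201816 493.19312675 231.26081715] [-1.86038113e-05  1.74012844e-01  9.84743382e-01 -4.35758376e-05] 1.4 [ 0.30092057 -0.20441246  0.51981702]
```

View pics/s0.png

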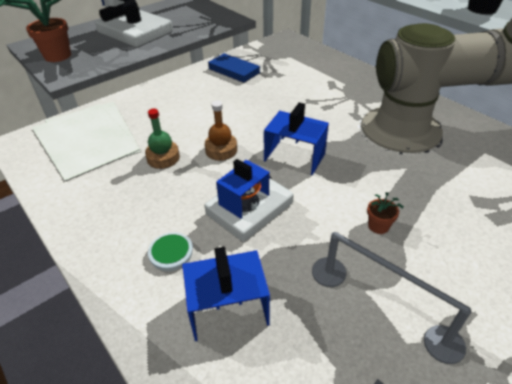

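View pics/t0.png

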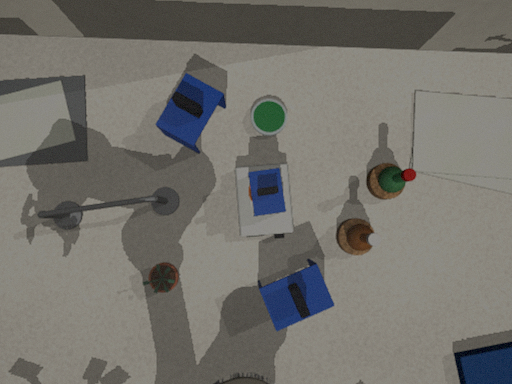

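The scene picture shows three blue covers: on the mixer at S(244,185)/T(267,190), a big one at S(225,285)/T(192,110), and another at S(297,130)/T(297,297). The green, red-stoppered flask is at S(156,140)/T(390,181), the amber one at S(220,135)/T(357,236), and the rail runs S(335,238)–(466,310)/T(165,200)–(45,213). I choose the cover on the mixer and check its size next.

Run:
```python
from h import *
S=cap('scene');T=cap('top')
def t(n,a,b):
    X,e=tri([(S,a),(T,b)]);print(n,X.round(1),np.round(e[0],1))
t('mixer',(249,208),(261,198));t('cover',(244,201),(264,198));t('grip',(244,166),(268,188));t('groove',(243,177),(270,192))
t('cov2grip',(297,117),(300,298));t('cov3groove',(222,278),(192,107))
t('flask',(163,150),(387,182));t('bulb',(154,142),(392,180));t('neck',(154,121),(401,177))
t('amber',(219,145),(355,233));t('pot',(376,227),(165,276));t('petri',(172,255),(266,120))
t('railA',(335,238),(165,200));t('railB',(466,310),(45,213));
p=S;
a=S['img'][140:245,190:310];b=T['img'][150:250,215:320]
f=lambda i:cv2.resize(i[:,:,::-1],(400,400),interpolation=cv2.INTER_CUBIC)
cv2.imwrite('pics/c0.png',np.hstack([f(a),f(b)]))
c,d=ray(S,(256,192));print('camS',c,'camT',ray(T,(256,192)))
```

```text
mixer [543.7 -28.1  10.3] 0.8
cover [545.7 -37.2  27.5] 4.6
grip [553.9 -33.8 140.8] 4.1
groove [549.8 -42.  101.6] 2.3
cov2grip [ 323.9 -108.8  124.5] 2.5
cov3groove [740.2 139.3  98.6] 1.6
flask [ 589.9 -339.3   22.3] 0.5
bulb [ 598.6 -347.3   46.7] 7.3
neck [ 594.3 -335.9  117.4] 3.5
amber [ 462.  -259.7   20.4] 0.5
pot [350.4 198.7  -3.5] 7.0
petri [747.9 -37.9  -5.2] 2.4
railA [522.8 197.5  90. ] 7.9
railB [490.2 445.8 113.5] 3.7
camS [952.64173101 507.3627746  705.58858256] camT (array([489.30989885,   9.47471011, 901.10448305]), array([ 0.07655205, -0.02709713, -0.99669731]))
```

View pics/c0.png

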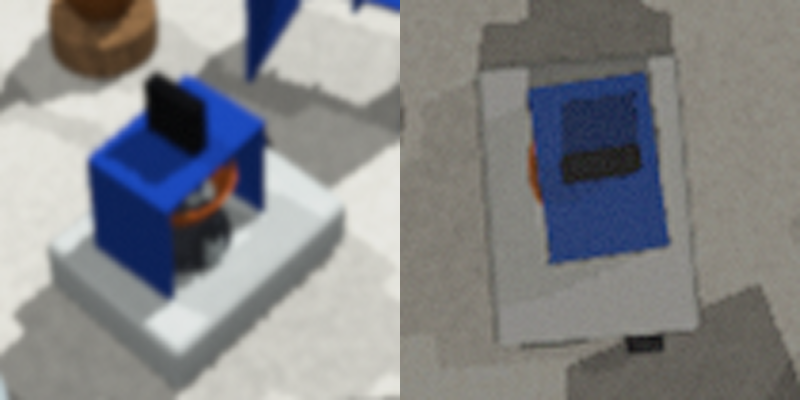

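The crop shows the cover with top aspect about 0.66 straddling the orange ring on the white mixer (dial faces the robot), so it is the cover meant: grip bar about (553,-34,140), bar long along y. Next, set up a move planner and find the wrist camera offset.

```bash
cat >> h.py <<'E'
from scipy.spatial.transform import Rotation as Ro
def pose():
    s=ctrl.sense();q=np.array(s['ee_rot']);return np.array(s['eef_pos']),Ro.from_quat(q[[1,2,3,0]])
def down(yaw): # tool pointing down, tool y at angle yaw (deg) in world
    a=np.radians(yaw);y=np.array([np.cos(a),np.sin(a),0]);z=np.array([0,0,-1.]);return Ro.from_matrix(np.column_stack([np.cross(y,z),y,z]))
def plan(way,claw,start=None):
    """way: list of (xyz,yaw,nrows); prints rows with rounding carried along"""
    x,r=start or pose();rows=[]
    for X,yaw,n in way:
        X=np.array(X,float);r1=down(yaw);x0,r0=x,r;rv=(r0.inv()*r1).as_rotvec()
        for i in range(1,n+1):
            gx=x0+(X-x0)*i/n;gr=r0*Ro.from_rotvec(rv*i/n)
            d=np.round(r.inv().apply(gx-x)/1000,3);w=np.round((r.inv()*gr).as_rotvec(),3)
            x=x+r.apply(d*1000);r=r*Ro.from_rotvec(w)   # shift in the old frame
            rows.append([claw,*d.tolist(),*w.tolist()])
    print(len(rows),str(rows).replace('-0.0,','0,').replace('0.0,','0,'));print('end',x.round(1),[round(float(np.degrees(np.linalg.norm(r.as_rotvec()))),1)]);return x,r
E
python3 - <<'E'
from h import *
W=cap('wrist')
x,r=pose();c,d=ray(W,(256,192));print('cam in tool',r.inv().apply(c-x),r.inv().apply(d),W['camera_matrix'][0][0])
T=cap('top')
a=atz(T,(165,200),120);b=atz(T,(45,213),120);print(a,b,np.degrees(np.arctan2(*(b-a)[[1,0]])))
e=plan([([430,330,300],98,5),([480,60,300],0,5)],-1)
E
```

```text
cam in tool [  73.31753553    0.34692707 -143.30838237] [-0.29070724  0.00837036  0.95677544] 295.92177771705343
[526.72760159 184.90165843 120.        ] [492.31068698 438.78478174 120.        ] 97.72007165262428
10 [[-1, -0.058, -0.014, -0.014, 0, 0, -0.098], [-1, -0.057, -0.019, -0.013, 0, 0, -0.098], [-1, -0.054, -0.024, -0.014, 0, 0, -0.098], [-1, -0.052, -0.03, -0.014, 0, 0, -0.098], [-1, -0.049, -0.035, -0.014, 0, 0, -0.097], [-1, -0.002, -0.055, 0, 0, 0, 0.342], [-1, -0.021, -0.051, 0, 0, 0, 0.342], [-1, -0.036, -0.041, 0, 0, 0, 0.342], [-1, -0.048, -0.026, 0, 0, 0, 0.342], [-1, -0.054, -0.009, 0, 0, 0, 0.342]]
end [479.7  60.2 300.3] [180.0]
```

Run:
```python
from h import *
e=plan([([480,270,300],6,8),([480,270,300],6,2)],-1)
```

```text
10 [[-1, -0.045, -0.013, -0.009, 0, 0, 0.14], [-1, -0.046, -0.007, -0.008, 0, 0, 0.139], [-1, -0.047, -0.001, -0.009, 0, 0, 0.14], [-1, -0.046, 0.006, -0.008, 0, 0, 0.139], [-1, -0.045, 0.013, -0.009, 0, 0, 0.14], [-1, -0.043, 0.018, -0.009, 0, 0, 0.139], [-1, -0.04, 0.025, -0.008, 0, 0, 0.14], [-1, -0.036, 0.029, -0.009, 0, 0, 0.139], [-1, 0, 0, 0, 0, 0, 0.0], [-1, 0, 0, 0, 0, 0, 0.0]]
end [479.7 270.3 300.3] [180.0]
```

>>> send_rows([
  [-1, -0.045, -0.013, -0.009, 0, 0, 0.14],
  [-1, -0.046, -0.007, -0.008, 0, 0, 0.139],
  [-1, -0.047, -0.001, -0.009, 0, 0, 0.14],
  [-1, -0.046, 0.006, -0.008, 0, 0, 0.139],
  [-1, -0.045, 0.013, -0.009, 0, 0, 0.14],
  [-1, -0.043, 0.018, -0.009, 0, 0, 0.139],
  [-1, -0.04, 0.025, -0.008, 0, 0, 0.14],
  [-1, -0.036, 0.029, -0.009, 0, 0, 0.139],
  [-1, 0, 0, 0, 0, 0, 0],
  [-1, 0, 0, 0, 0, 0, 0],
])

```text
time_s: 2.85
eef_pos: [479.3, 270.5, 300.1]
ee_rot: [-0.0, 0.669, 0.744, -0.0]
force: [-0.0, 0.7, 0.6]
grip_width: 0.998
grip_force: 0.0
```

Run:
```python
from h import *
W=cap('wrist','w1.png');np.save('W1.npy',W,allow_pickle=True)
print(pose()[0],ctrl.sense()['time_s'])
for q in('rail_mid','rail'):print(q,[(np.round(r['point'],1).tolist(),round(r['score'],2)) for r in ctrl.landmark_of(q,W)])
e=plan([([530,-10,300],6,6),([530,-60,300],6,2),([530,-60,300],6,2)],-1)
```

```text
[479.0123957  270.83220734 300.15128899] 2.9
rail_mid [([287.7, 122.4], 0.58), ([277.1, 113.1], 0.47)]
rail [([278.3, 112.8], 0.9)]
10 [[-1, -0.047, 0.003, 0, 0, 0, 0.0], [-1, -0.048, 0.004, 0, 0, 0, 0.001], [-1, -0.047, 0.003, 0, 0, 0, 0.0], [-1, -0.048, 0.004, 0, 0, 0, 0.0], [-1, -0.047, 0.003, 0, 0, 0, 0.001], [-1, -0.048, 0.004, 0, 0, 0, 0.0], [-1, -0.025, -0.003, 0, 0, 0, 0.0], [-1, -0.025, -0.002, 0, 0, 0, 0.0], [-1, 0, 0, 0, 0, 0, 0.0], [-1, 0, 0, 0, 0, 0, 0.0]]
end [530.3 -60.4 300.3] [180.0]
```

View pics/w1.png

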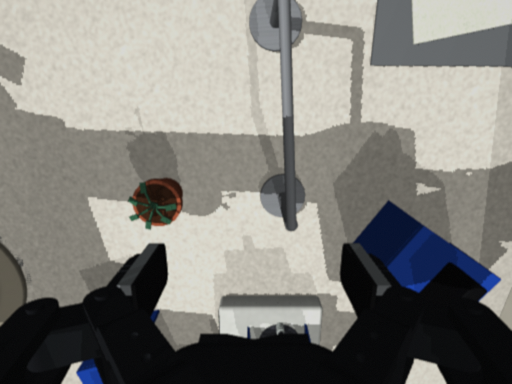

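The wrist view shows the rail bar running from (286,0) to its near end (291,227), with the pot at (158,202), the mixer at (270,320) and the large decoy cover at (430,250).

>>> send_rows([
  [-1, -0.047, 0.003, 0, 0, 0, 0],
  [-1, -0.048, 0.004, 0, 0, 0, 0],
  [-1, -0.047, 0.003, 0, 0, 0, 0],
  [-1, -0.048, 0.004, 0, 0, 0, 0],
  [-1, -0.047, 0.003, 0, 0, 0, 0],
  [-1, -0.048, 0.004, 0, 0, 0, 0],
  [-1, -0.025, -0.003, 0, 0, 0, 0],
  [-1, -0.025, -0.002, 0, 0, 0, 0],
  [-1, 0, 0, 0, 0, 0, 0],
  [-1, 0, 0, 0, 0, 0, 0],
])

```text
time_s: 4.25
eef_pos: [530.7, -60.1, 300.4]
ee_rot: [-0.0, 0.669, 0.744, 0.0]
force: [0.0, 1.0, -0.9]
grip_width: 1.006
grip_force: 0.0
```

Run:
```python
from h import *
W1=np.load('W1.npy',allow_pickle=True).item()
W=cap('wrist','w2.png');np.save('W2.npy',W,allow_pickle=True)
S=cap('scene');T=cap('top')
print(pose()[0],ctrl.sense()['time_s'])
a=atz(W1,(291,226),120);b=atz(W1,(284.5,20),120);m=atz(W1,(287.7,122.4),120);print('rail W1',a,b,m,np.degrees(np.arctan2(*(b-a)[[1,0]])))
L={}
for q in('rail_mid','cover_grip','cover_groove','cover','mixer','cradle_seat','flask_neck'):
    for n,p in(('W',W),('S',S),('T',T)):
        r=ctrl.landmark_of(q,p);print(q,n,[(np.round(i['point'],1).tolist(),round(i['score'],2)) for i in r[:4]])
print('rail mid tri',tri([(W1,(287.7,122.4)),(S,(395,269))]))
```

```text
[530.74453069 -60.21958468 300.40983717] 4.4
rail W1 [531.07690966 209.43954702 120.        ] [493.88455699 423.26866377 120.        ] [510.50937573 327.4951291  120.        ] 99.86702418514155
rail_mid W []
rail_mid S [([393.0, 269.7], 0.86)]
rail_mid T [([97.7, 205.9], 0.55)]
cover_grip W [([58.2, 193.4], 0.67), ([276.1, 153.0], 0.58)]
cover_grip S [([296.5, 117.4], 0.85), ([243.9, 168.0], 0.76)]
cover_grip T [([189.1, 101.8], 0.96)]
cover_groove W [([82.4, 190.2], 0.85), ([273.4, 149.0], 0.83)]
cover_groove S [([241.1, 177.0], 0.89), ([297.5, 124.0], 0.74), ([222.1, 279.0], 0.56), ([244.0, 168.5], 0.47)]
cover_groove T [([191.3, 111.0], 0.71)]
cover W [([270.8, 141.9], 0.9), ([424.8, 14.4], 0.88), ([113.9, 169.9], 0.77)]
cover S [([242.2, 200.0], 0.94), ([225.4, 309.0], 0.63)]
cover T [([192.5, 121.2], 0.83), ([267.4, 196.6], 0.65)]
mixer W []
mixer S [([245.4, 211.8], 0.82)]
mixer T [([97.5, 209.6], 0.18)]
cradle_seat W []
cradle_seat S [([242.9, 180.0], 0.45)]
cradle_seat T []
flask_neck W []
flask_neck S [([154.1, 121.0], 0.91)]
flask_neck T [([403.8, 175.5], 0.69)]
rail mid tri (array([510.44961972, 328.41779603, 117.9235575 ]), [np.float64(1.0699994870033744), np.float64(1.0699994870033451)])
```

View pics/w2.png

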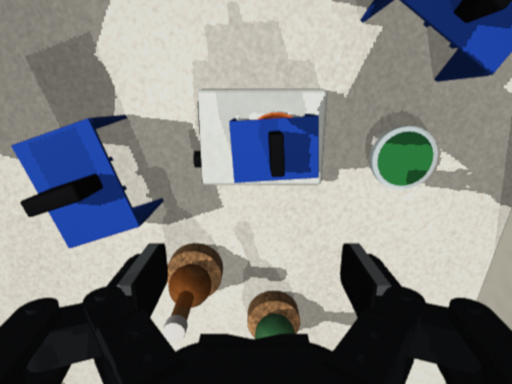

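The wrist view shows the cover's top at (231–319, 115–182) with the bar at (277,153), on the mixer at (200–325, 89–184); the flasks are at (193,280) amber and (273,320) green. I fit the cover's top face and the mixer housing.

Run:
```python
from h import *
W=np.load('W2.npy',allow_pickle=True).item()
hsv=cv2.cvtColor(W['img'],cv2.COLOR_RGB2HSV)
m=cv2.inRange(hsv,(105,120,40),(130,255,255));dk=cv2.inRange(hsv,(0,0,0),(180,255,45))
roi=np.zeros_like(m);roi[100:200,220:330]=1
def poly(mask,z):
    c=max(cv2.findContours(mask,cv2.RETR_EXTERNAL,cv2.CHAIN_APPROX_NONE)[0],key=cv2.contourArea)[:,0,:].astype(float)
    g=np.array([atz(W,q,z)[:2] for q in c],np.float32);r=cv2.minAreaRect(g);print('z',z,'centre',np.round(r[0],1),'size',np.round(r[1],1),'ang',round(r[2],1));return c
poly(m*roi,112)
bar=dk*roi;poly(bar,148)
hs=cv2.inRange(hsv,(0,0,150),(180,60,255))
ys,xs=np.nonzero(bar);print('bar px',xs.min(),xs.max(),ys.min(),ys.max())
g=np.array([atz(W,q,40)[:2] for q in((200,90),(325,90),(323,183),(203,184))]);print('mixer',g.round(1),g.mean(0))
S=cap('scene')
print('grip tri',tri([(W,(276.1,153)),(S,(243.9,168))]),'groove',tri([(W,(273.4,149)),(S,(241.1,177))]),'cover',tri([(W,(270.8,141.9)),(S,(242.2,200))]))
```

```text
z 112 centre [552.6 -34.2] size [97.  70.2] ang 9.8
z 148 centre [551.3 -33.2] size [13.9 44.6] ang 7.8
bar px 269 283 131 175
mixer [[ 453.3   21.2]
 [ 613.8   38.3]
 [ 632.9  -84.7]
 [ 464.4 -104.1]] [541.08927798 -32.32590477]
grip tri (array([551.47812321, -33.64227898, 133.94195942]), [np.float64(1.6342623564101588), np.float64(1.6342623564101526)]) groove (array([553.26931792, -36.5537726 , 106.54487225]), [np.float64(2.3575754146575556), np.float64(2.3575754146574806)]) cover (array([554.08801901, -37.02387844,  36.34712204]), [np.float64(1.9515133578693529), np.float64(1.9515133578692663)])
```

Run:
```python
from h import *
e=plan([([552,-34,190],9,4),([552,-34,118],9,4),([552,-34,118],9,2)],-1)
e=plan([([552,-34,118],9,6),([552,-34,258],9,4)],1,e)
W=np.load('W1.npy',allow_pickle=True).item();g=cv2.cvtColor(W['img'],cv2.COLOR_RGB2GRAY).astype(float)
hsv=cv2.cvtColor(W['img'],cv2.COLOR_RGB2HSV)
for r in (60,75,90,105,125,140,155,170,210,218):
    row=cv2.GaussianBlur(g,(3,1),0)[r,272:306];d=np.diff(row);i=np.argmin(d);j=i+4+np.argmax(d[i+4:i+14])
    a,b=272+i+.5+.0,272+j+.5;print(r,a,b,atz(W,((a+b)/2,r),120).round(1)[:2])
```

```text
10 [[-1, 0.006, 0.006, 0.028, 0, 0, -0.013], [-1, 0.006, 0.006, 0.027, 0, 0, -0.013], [-1, 0.006, 0.006, 0.028, 0, 0, -0.013], [-1, 0.006, 0.006, 0.027, 0, 0, -0.013], [-1, 0, 0, 0.018, 0, 0, -0.0], [-1, 0, 0, 0.018, 0, 0, -0.0], [-1, 0, 0, 0.018, 0, 0, -0.0], [-1, 0, 0, 0.018, 0, 0, -0.0], [-1, 0, 0, 0, 0, 0, -0.0], [-1, 0, 0, 0, 0, 0, -0.0]]
end [551.6 -34.4 118.3] [180.0]
10 [[1, 0, 0, 0, 0, 0, -0.0], [1, 0, 0, 0, 0, 0, -0.0], [1, 0, 0, 0, 0, 0, -0.0], [1, 0, 0, 0, 0, 0, -0.0], [1, 0, 0, 0, 0, 0, -0.0], [1, 0, 0, 0, 0, 0, -0.0], [1, 0, 0, -0.035, 0, 0, -0.0], [1, 0, 0, -0.035, 0, 0, -0.0], [1, 0, 0, -0.035, 0, 0, -0.0], [1, 0, 0, -0.035, 0, 0, -0.0]]
end [551.6 -34.4 258.3] [180.0]
60 279.5 291.5 [499.8 387.9]
75 280.5 292.5 [502.7 374.1]
90 280.5 292.5 [504.7 359.7]
105 281.5 293.5 [507.8 345.1]
125 282.5 293.5 [511.2 324.8]
140 282.5 293.5 [513.4 309.1]
155 283.5 294.5 [516.8 293. ]
170 283.5 294.5 [519.2 276.3]
210 280.5 286.5 [519.5 228.5]
218 282.5 295.5 [527.3 219.3]
```

>>> send_rows([
  [-1, 0.006, 0.006, 0.028, 0, 0, -0.013],
  [-1, 0.006, 0.006, 0.027, 0, 0, -0.013],
  [-1, 0.006, 0.006, 0.028, 0, 0, -0.013],
  [-1, 0.006, 0.006, 0.027, 0, 0, -0.013],
  [-1, 0, 0, 0.018, 0, 0, 0],
  [-1, 0, 0, 0.018, 0, 0, 0],
  [-1, 0, 0, 0.018, 0, 0, 0],
  [-1, 0, 0, 0.018, 0, 0, 0],
  [-1, 0, 0, 0, 0, 0, 0],
  [-1, 0, 0, 0, 0, 0, 0],
])

```text
time_s: 6.75
eef_pos: [552.0, -34.5, 119.1]
ee_rot: [0.001, 0.649, 0.76, 0.0]
force: [-0.1, 0.6, 1.0]
grip_width: 0.995
grip_force: 0.0
```

>>> send_rows([
  [1, 0, 0, 0, 0, 0, 0],
  [1, 0, 0, 0, 0, 0, 0],
  [1, 0, 0, 0, 0, 0, 0],
  [1, 0, 0, 0, 0, 0, 0],
  [1, 0, 0, 0, 0, 0, 0],
  [1, 0, 0, 0, 0, 0, 0],
  [1, 0, 0, 0, 0, 0, 0],
  [1, 0, 0, -0.02, 0, 0, 0],
  [1, 0, 0, -0.035, 0, 0, 0],
  [1, 0, 0, -0.035, 0, 0, 0],
], squeeze=60)

```text
time_s: 8.0
eef_pos: [551.1, -34.3, 208.6]
ee_rot: [-0.001, 0.649, 0.76, -0.0]
force: [-0.3, -0.1, -2.2]
grip_width: 0.154
grip_force: 58.6
```

Run:
```python
from h import *
e=plan([([549,-10,245],9.9,1),([511,326,245],9.9,8),([511,326,245],9.9,1)],1)
e=plan([([511,326,165],9.9,4),([511,326,165],9.9,6)],1,e)
```

```text
10 [[1, 0.024, 0.002, -0.036, -0.002, -0.001, -0.016], [1, 0.042, 0.003, 0, 0, 0, 0.0], [1, 0.042, 0.002, 0, 0, 0, 0.0], [1, 0.043, 0.003, 0, 0, 0, 0.0], [1, 0.042, 0.002, 0, 0, 0, 0.0], [1, 0.042, 0.003, 0, 0, 0, 0.0], [1, 0.042, 0.002, 0, 0, 0, 0.0], [1, 0.043, 0.003, 0, 0, 0, 0.0], [1, 0.042, 0.002, 0, 0, 0, 0.0], [1, 0, 0, 0, 0, 0, 0.0]]
end [510.9 326.1 244.6] [180.0]
10 [[1, 0, 0, 0.02, 0, 0, 0.0], [1, 0, 0, 0.02, 0, 0, 0.0], [1, 0, 0, 0.02, 0, 0, 0.0], [1, 0, 0, 0.02, 0, 0, 0.0], [1, 0, 0, 0, 0, 0, 0.0], [1, 0, 0, 0, 0, 0, 0.0], [1, 0, 0, 0, 0, 0, 0.0], [1, 0, 0, 0, 0, 0, 0.0], [1, 0, 0, 0, 0, 0, 0.0], [1, 0, 0, 0, 0, 0, 0.0]]
end [510.9 326.1 164.6] [180.0]
```

>>> send_rows([
  [1, 0.024, 0.002, -0.036, 0, 0, -0.016],
  [1, 0.042, 0.003, 0, 0, 0, 0],
  [1, 0.042, 0.002, 0, 0, 0, 0],
  [1, 0.043, 0.003, 0, 0, 0, 0],
  [1, 0.042, 0.002, 0, 0, 0, 0],
  [1, 0.042, 0.003, 0, 0, 0, 0],
  [1, 0.042, 0.002, 0, 0, 0, 0],
  [1, 0.043, 0.003, 0, 0, 0, 0],
  [1, 0.042, 0.002, 0, 0, 0, 0],
  [1, 0, 0, 0, 0, 0, 0],
])

```text
time_s: 9.25
eef_pos: [510.1, 328.2, 243.2]
ee_rot: [-0.001, 0.642, 0.767, -0.001]
force: [0.3, 0.2, -2.0]
grip_width: 0.154
grip_force: 58.7
```

Run:
```python
from h import *
S=cap('scene','s3.png');W=cap('wrist','w3.png')
x,r=pose();print(x,r.as_matrix().round(3).tolist())
f=lambda a:cv2.resize(a[:,:,::-1],(400,300))
cv2.imwrite('pics/sw3.png',np.hstack([cv2.resize(S['img'][130:380,270:512,::-1],(400,400)),cv2.resize(W['img'][:,:,::-1],(400,400))]))
for q in('cover_groove','cover','cover_grip','rail_mid'):
    print(q,[(np.round(i['point'],1).tolist(),round(i['score'],2)) for i in ctrl.landmark_of(q,S)[:4]],'pred',proj(S,x+[0,0,{'cover_groove':-11,'cover':-79,'cover_grip':18,'rail_mid':-124}[q]]).round(1))
```

```text
[511.03840964 325.79112465 243.60331071] [[-0.173, 0.985, -0.001], [0.985, 0.173, -0.001], [-0.001, -0.001, -1.0]]
cover_groove [([224.4, 276.4], 0.96), ([297.5, 126.1], 0.71), ([407.7, 221.8], 0.68)] pred [408.8 222.9]
cover [([225.2, 309.6], 0.82)] pred [398.9 250.9]
cover_grip [([297.1, 114.5], 0.95), ([414.1, 210.8], 0.89), ([220.9, 264.9], 0.57)] pred [413.5 209.7]
rail_mid [] pred [393.1 267.3]
```

View pics/sw3.png

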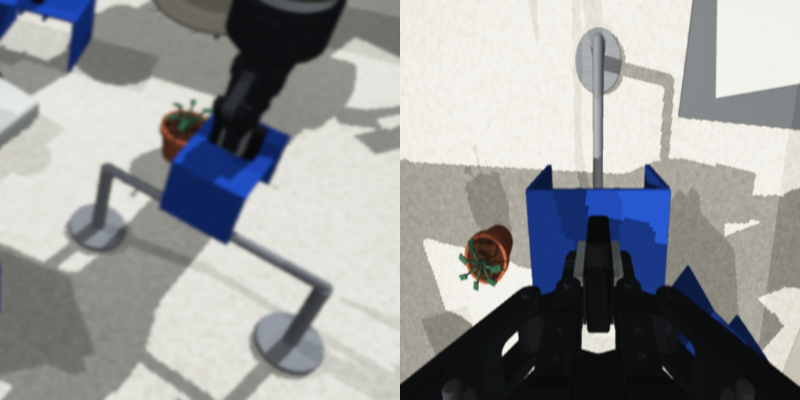

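The left view shows the cover held level over the rail (bar passing under its middle). The wrist view has the rail at column 597 and the cover's centre at 599, so it is aligned.

>>> send_rows([
  [1, 0, 0, 0.018, 0, 0, 0],
  [1, 0, 0, 0.022, 0, 0, 0],
  [1, 0, 0, 0.022, 0, 0, 0],
  [1, 0, 0, 0.02, 0, 0, 0],
  [1, 0, 0, 0.012, 0, 0, 0],
  [1, 0, 0, 0.008, 0, 0, 0],
  [1, 0, 0, 0.002, 0, 0, 0],
  [1, 0, 0, 0.002, 0, 0, 0],
  [1, 0, 0, 0, 0, 0, 0],
  [1, 0, 0, 0, 0, 0, 0],
])

```text
time_s: 10.8
eef_pos: [511.4, 326.0, 138.6]
ee_rot: [0.0, 0.643, 0.766, 0.0]
force: [0.3, -0.2, -0.9]
grip_width: 0.147
grip_force: 58.7
```

>>> send_rows([
  [1, 0, 0, 0.001, 0, 0, 0],
  [1, 0, 0, 0.001, 0, 0, 0],
  [1, 0, 0, 0.001, 0, 0, 0],
  [1, 0, 0, 0, 0, 0, 0],
  [1, 0, 0, 0, 0, 0, 0],
  [1, 0, 0, 0, 0, 0, 0],
  [1, 0, 0, 0, 0, 0, 0],
  [1, 0, 0, 0, 0, 0, 0],
  [1, 0, 0, 0, 0, 0, 0],
  [1, 0, 0, 0, 0, 0, 0],
])

```text
time_s: 12.05
eef_pos: [511.4, 326.0, 136.4]
ee_rot: [0.0, 0.643, 0.766, 0.0]
force: [-3.2, -1.6, 6.4]
grip_width: 0.153
grip_force: 60.2
```

>>> send_rows([
  [0.4, 0, 0, 0, 0, 0, 0],
  [0, 0, 0, 0, 0, 0, 0],
  [-0.5, 0, 0, 0, 0, 0, 0],
  [-1, 0, 0, 0, 0, 0, 0],
  [-1, 0, 0, 0, 0, 0, 0],
  [-1, 0, 0, -0.01, 0, 0, 0],
  [-1, 0, 0, -0.03, 0, 0, 0],
  [-1, 0, 0, -0.05, 0, 0, 0],
  [-1, 0, 0, -0.05, 0, 0, 0],
  [-1, 0, 0, 0, 0, 0, 0],
])

```text
time_s: 13.3
eef_pos: [512.3, 326.5, 280.2]
ee_rot: [0.002, 0.643, 0.766, 0.004]
force: [1.1, -0.4, -0.4]
grip_width: 1.002
grip_force: 0.0
```

Run:
```python
from h import *
S=cap('scene');W=cap('wrist','w4.png');T=cap('top')
cv2.imwrite('pics/sw4.png',np.hstack([cv2.resize(S['img'][180:380,270:512,::-1],(400,400)),cv2.resize(W['img'][:,:,::-1],(400,400))]))
for q in('cover_groove','cover','cover_grip'):
    print(q,[(np.round(i['point'],1).tolist(),round(i['score'],2)) for i in ctrl.landmark_of(q,S)[:4]],'pred',proj(S,[511,326,{'cover_groove':126,'cover':58,'cover_grip':155}[q]]).round(1))
f={}
for q in('flask','flask_bulb','flask_neck'):
    a=ctrl.landmark_of(q,S)[0]['point'];b=ctrl.landmark_of(q,T);b=[i for i in b if 370<i['point'][0]<420][:1]
    if b: print(q,a,b[0]['point'],tri([(S,a),(T,b[0]['point'])]))
x,r=pose();print(x)
e=plan([([480,240,270],20,2),([548,-160,270],20,8)],-1)
```

```text
cover_groove [([296.9, 126.1], 0.93), ([391.6, 266.1], 0.77), ([221.9, 279.4], 0.7)] pred [394.  265.1]
cover [([224.7, 306.5], 0.98), ([153.6, 121.6], 0.48)] pred [386.1 287.7]
cover_grip [([295.9, 116.2], 0.83), ([223.2, 264.9], 0.75), ([396.4, 255.1], 0.56)] pred [397.8 254.6]
flask [161.3, 152.4] [383.6, 178.2] (array([ 599.40126392, -330.48519564,   24.11641267]), [np.float64(0.0038420419829559155), np.float64(0.003842041982834658)])
flask_bulb [157.9, 141.3] [395.0, 179.6] (array([ 593.88903679, -349.32828564,   47.38793858]), [np.float64(0.0656334209859452), np.float64(0.0656334209858003)])
flask_neck [154.9, 121.9] [401.6, 175.0] (array([ 596.14289819, -335.09754858,  116.9344462 ]), [np.float64(0.1391964499380384), np.float64(0.13919644993810656)])
[511.29896109 325.98010499 275.10962586]
10 [[-1, -0.04, -0.023, 0.003, 0, 0, -0.088], [-1, -0.037, -0.026, 0.002, 0, 0, -0.088], [-1, -0.05, -0.009, 0, 0, 0, -0.0], [-1, -0.05, -0.009, 0, 0, 0, -0.0], [-1, -0.05, -0.009, 0, 0, 0, -0.0], [-1, -0.05, -0.009, 0, 0, 0, -0.0], [-1, -0.05, -0.01, 0, 0, 0, -0.0], [-1, -0.049, -0.009, 0, 0, 0, -0.0], [-1, -0.05, -0.009, 0, 0, 0, -0.0], [-1, -0.05, -0.009, 0, 0, 0, -0.0]]
end [ 547.8 -159.7  270.2] [180.0]
```

View pics/sw4.png

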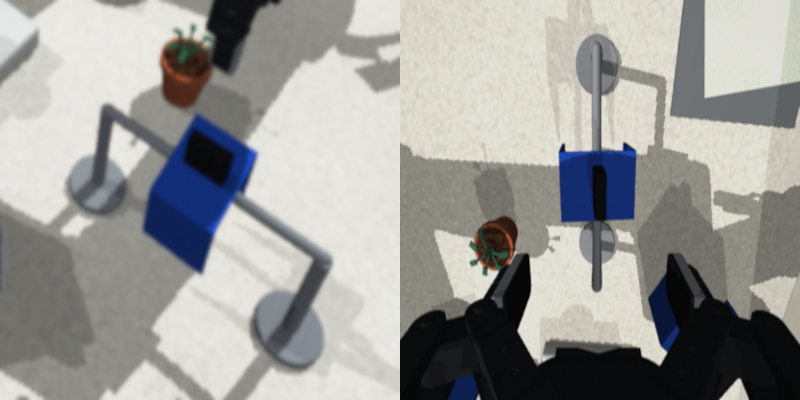

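The cover hangs by itself on the bar (centre at (198,185) left, level, bar in the groove). On to the ring view, then the flask.

Run:
```python
from h import *
e=plan([([548,-60,290],3,8),([548,-60,290],3,2)],-1)
```

```text
10 [[-1, -0.048, -0.004, -0.002, 0, 0, 0.015], [-1, -0.049, -0.003, -0.002, 0, 0, 0.015], [-1, -0.048, -0.002, -0.002, 0, 0, 0.015], [-1, -0.049, -0.002, -0.001, 0, 0, 0.015], [-1, -0.048, -0.001, -0.002, 0, 0, 0.015], [-1, -0.048, 0, -0.002, 0, 0, 0.015], [-1, -0.049, 0.001, -0.002, 0, 0, 0.016], [-1, -0.048, 0.001, -0.002, 0, 0, 0.015], [-1, 0, 0, 0, 0, 0, -0.0], [-1, 0, 0, 0, 0, 0, -0.0]]
end [547.9 -59.7 290.1] [180.0]
```

>>> send_rows([
  [-1, -0.048, -0.004, -0.002, 0, 0, 0.015],
  [-1, -0.049, -0.003, -0.002, 0, 0, 0.015],
  [-1, -0.048, -0.002, -0.002, 0, 0, 0.015],
  [-1, -0.049, -0.002, -0.001, 0, 0, 0.015],
  [-1, -0.048, -0.001, -0.002, 0, 0, 0.015],
  [-1, -0.048, 0, -0.002, 0, 0, 0.015],
  [-1, -0.049, 0.001, -0.002, 0, 0, 0.016],
  [-1, -0.048, 0.001, -0.002, 0, 0, 0.015],
  [-1, 0, 0, 0, 0, 0, 0],
  [-1, 0, 0, 0, 0, 0, 0],
])

```text
time_s: 15.15
eef_pos: [547.9, -59.2, 290.3]
ee_rot: [-0.0, 0.688, 0.725, 0.0]
force: [-0.1, -0.2, -0.4]
grip_width: 1.001
grip_force: 0.0
```

```bash
cat > ring.py <<'E'
from h import *
def ring(W,z=90):
    hsv=cv2.cvtColor(W['img'],cv2.COLOR_RGB2HSV);m=cv2.inRange(hsv,(4,150,90),(16,255,255))
    c=sorted(cv2.findContours(m,cv2.RETR_EXTERNAL,cv2.CHAIN_APPROX_NONE)[0],key=cv2.contourArea)[-3:]
    for k in c:
        g=np.array([atz(W,q,z)[:2] for q in k[:,0,:].astype(float)],np.float32)
        if len(g)<20: continue
        print('px',k[:,0].mean(0).round(0),'fitEllipse',[np.round(v,1) for v in cv2.fitEllipse(g)],'minCircle',cv2.minEnclosingCircle(g))
E
python3 - <<'E'
from ring import *
W=cap('wrist','w5.png');S=cap('scene','s5.png');T=cap('top')
ring(W);print('S');ring(S);print('T');ring(T)
for n,p in(('W',W),('S',S),('T',T)):
    for q in('cradle_seat','mixer'):print(n,q,[(np.round(i['point'],1).tolist(),round(i['score'],2)) for i in ctrl.landmark_of(q,p)[:3]])
x,_=pose();print(x)
cv2.imwrite('pics/c5.png',np.hstack([cv2.resize(W['img'][60:260,160:360,::-1],(400,400)),cv2.resize(S['img'][150:260,190:300,::-1],(400,400))]))
e=plan([([590,-215,290],0,5),([590,-215,290],0,5)],-1)
E
```

```text
px [178. 299.] fitEllipse [array([ 453.3, -248.4]), array([29.7, 50. ]), np.float64(34.5)] minCircle ((456.09259033203125, -246.16476440429688), 26.04278564453125)
px [260. 143.] fitEllipse [array([554.9, -31. ]), array([71.9, 72.1]), np.float64(92.7)] minCircle ((555.1943969726562, -31.075132369995117), 36.804656982421875)
S
px [221. 132.] fitEllipse [array([ 474.8, -225.7]), array([48.2, 65. ]), np.float64(177.5)] minCircle ((467.783447265625, -219.97186279296875), 37.79573059082031)
px [243. 186.] fitEllipse [array([558.5, -27.6]), array([66.8, 73.2]), np.float64(139.5)] minCircle ((559.74755859375, -28.132665634155273), 37.75148391723633)
T
px [269. 202.] fitEllipse [array([533.3, -40.4]), array([21.7, 45.6]), np.float64(21.1)] minCircle ((533.03515625, -40.27092742919922), 26.217243194580078)
W cradle_seat [([257.2, 146.7], 0.89)]
W mixer [([250.1, 136.3], 0.82)]
S cradle_seat [([245.5, 184.1], 0.94)]
S mixer [([248.9, 208.2], 0.62)]
T cradle_seat [([266.4, 193.7], 0.49), ([109.7, 210.3], 0.16)]
T mixer [([261.2, 200.4], 0.71)]
[547.92205417 -59.34470995 290.33277642]
10 [[-1, -0.032, 0.007, 0, 0, 0, 0.01], [-1, -0.031, 0.007, 0, 0, 0, 0.011], [-1, -0.031, 0.007, 0, 0, 0, 0.01], [-1, -0.032, 0.008, 0, 0, 0, 0.011], [-1, -0.031, 0.008, 0, 0, 0, 0.01], [-1, 0, 0, 0, 0, 0, 0.0], [-1, 0, 0, 0, 0, 0, 0.0], [-1, 0, 0, 0, 0, 0, 0.0], [-1, 0, 0, 0, 0, 0, 0.0], [-1, 0, 0, 0, 0, 0, 0.0]]
end [ 589.9 -215.1  290.3] [180.0]
```

View pics/c5.png

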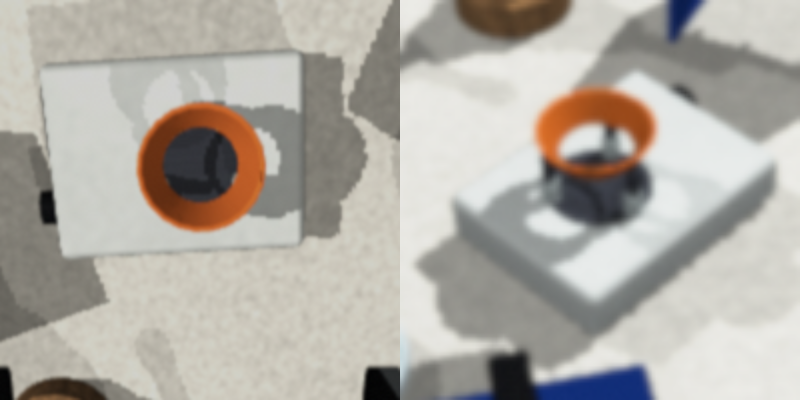

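The close view shows the free orange ring, centred at crop (201,167), fitting a 73 mm circle at (555,-31) at rim height. Now to the flask.

>>> send_rows([
  [-1, -0.032, 0.007, 0, 0, 0, 0.01],
  [-1, -0.031, 0.007, 0, 0, 0, 0.011],
  [-1, -0.031, 0.007, 0, 0, 0, 0.01],
  [-1, -0.032, 0.008, 0, 0, 0, 0.011],
  [-1, -0.031, 0.008, 0, 0, 0, 0.01],
  [-1, 0, 0, 0, 0, 0, 0],
  [-1, 0, 0, 0, 0, 0, 0],
  [-1, 0, 0, 0, 0, 0, 0],
  [-1, 0, 0, 0, 0, 0, 0],
  [-1, 0, 0, 0, 0, 0, 0],
])

```text
time_s: 16.85
eef_pos: [589.8, -215.1, 290.4]
ee_rot: [0.0, 0.707, 0.707, 0.0]
force: [-0.6, 0.5, 0.4]
grip_width: 1.003
grip_force: 0.0
```

Run:
```python
from h import *
W=cap('wrist','w6.png');S=cap('scene','s6.png')
f={}
def blob(p,lo,hi,lo2=None,hi2=None):
    hsv=cv2.cvtColor(p['img'],cv2.COLOR_RGB2HSV);m=cv2.inRange(hsv,lo,hi)
    if lo2: m|=cv2.inRange(hsv,lo2,hi2)
    return [(cv2.contourArea(c),cv2.boundingRect(c),np.round(cv2.minEnclosingCircle(c)[0],1)) for c in sorted(cv2.findContours(m,cv2.RETR_EXTERNAL,cv2.CHAIN_APPROX_NONE)[0],key=cv2.contourArea)[-2:]]
rw=blob(W,(0,180,100),(3,255,255),(174,180,100),(180,255,255));rs=blob(S,(0,180,80),(3,255,255),(174,180,80),(180,255,255))
print('red',rw,rs)
for z in(151,):print('stopper',atz(W,rw[-1][2],z-8),tri([(W,rw[-1][2]),(S,rs[-1][2])]))
for q in('flask','flask_bulb','flask_neck'):
    a=ctrl.landmark_of(q,S)[:1];b=ctrl.landmark_of(q,W)[:2]
    print(q,[(i['point'],i['score']) for i in a+b])
    if a and b: print(tri([(S,a[0]['point']),(W,b[0]['point'])]))
print(pose()[0])
cv2.imwrite('pics/c6.png',np.hstack([W['img'][:,:,::-1],cv2.resize(S['img'][90:180,120:185,::-1],(277,384))]))
```

```text
red [(330.5, (246, 277, 23, 20), array([257. , 285.5]))] [(42.0, (149, 110, 8, 8), array([152.5, 113.5]))]
stopper [ 594.64250436 -340.32231018  143.        ] (array([ 594.33718752, -344.13740458,  136.75220723]), [np.float64(0.5507179308635525), np.float64(0.5507179308637367)])
flask [([162.2, 153.0], 0.94), ([254.6, 237.7], 0.95)]
(array([ 592.02403173, -344.24823815,   10.14939912]), [np.float64(0.5724645876837714), np.float64(0.5724645876840011)])
flask_bulb [([157.1, 144.3], 0.73), ([255.0, 248.1], 0.79)]
(array([ 594.94898531, -350.61996439,   36.72208916]), [np.float64(2.5306278667756077), np.float64(2.5306278667755326)])
flask_neck [([152.7, 121.7], 0.92), ([258.3, 263.7], 0.63)]
(array([ 599.94389222, -328.73436919,  121.20836309]), [np.float64(4.639575288741946), np.float64(4.6395752887419395)])
[ 589.78856563 -215.43259289  290.26549346]
```

View pics/c6.png

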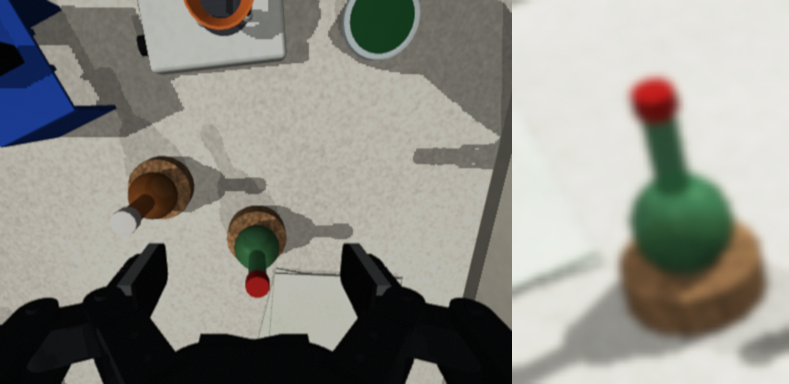

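The picture shows the green flask upright in its cork, red stopper at (257,285), bulb (257,246), cork (256,238); the amber one stands at (150,195), clear of the open fingers.

Run:
```python
from h import *
e=plan([([593,-285,260],0,3),([593,-285,260],0,7)],-1)
```

```text
10 [[-1, -0.023, 0.001, 0.01, 0, 0, -0.0], [-1, -0.023, 0.001, 0.01, 0, 0, -0.0], [-1, -0.024, 0.001, 0.01, 0, 0, -0.0], [-1, 0, 0, 0, 0, 0, -0.0], [-1, 0, 0, 0, 0, 0, -0.0], [-1, 0, 0, 0, 0, 0, -0.0], [-1, 0, 0, 0, 0, 0, -0.0], [-1, 0, 0, 0, 0, 0, -0.0], [-1, 0, 0, 0, 0, 0, -0.0], [-1, 0, 0, 0, 0, 0, -0.0]]
end [ 592.8 -285.4  260.3] [180.0]
```

>>> send_rows([
  [-1, -0.024, 0.001, 0.01, 0, 0, 0],
  [-1, -0.023, 0.001, 0.01, 0, 0, 0],
  [-1, -0.023, 0.001, 0.01, 0, 0, 0],
  [-1, 0, 0, 0, 0, 0, 0],
  [-1, 0, 0, 0, 0, 0, 0],
  [-1, 0, 0, 0, 0, 0, 0],
  [-1, 0, 0, 0, 0, 0, 0],
  [-1, 0, 0, 0, 0, 0, 0],
  [-1, 0, 0, 0, 0, 0, 0],
  [-1, 0, 0, 0, 0, 0, 0],
])

```text
time_s: 18.5
eef_pos: [592.8, -285.4, 260.3]
ee_rot: [-0.0, 0.707, 0.707, -0.0]
force: [0.5, -0.2, -0.1]
grip_width: 1.0
grip_force: 0.0
```

Run:
```python
from h import *
W=cap('wrist','w7.png');S=cap('scene')
hsv=cv2.cvtColor(W['img'],cv2.COLOR_RGB2HSV)
m=cv2.inRange(hsv,(0,180,100),(3,255,255))|cv2.inRange(hsv,(174,180,100),(180,255,255))
c=max(cv2.findContours(m,0,1)[0],key=cv2.contourArea);k,rad=cv2.minEnclosingCircle(c);print('red',cv2.boundingRect(c),k,rad)
g=cv2.inRange(hsv,(50,80,20),(90,255,255));g[:120]=0
c=max(cv2.findContours(g,0,1)[0],key=cv2.contourArea);kg,rg=cv2.minEnclosingCircle(c);print('green',cv2.boundingRect(c),kg,rg)
bb=np.array([i['point'] for i in ctrl.landmark_of('flask_bulb',W)[:1]]);print('bulb lm',bb)
for q,z in(('flask',23),('flask_bulb',55),('flask_neck',113)):
    r=ctrl.landmark_of(q,W)[:1]
    for i in r: print(q,np.round(i['point'],1),i['score'],atz(W,i['point'],z).round(1),'S',[atz(S,j['point'],z).round(1) for j in ctrl.landmark_of(q,S)[:1]])
print('stopper at 143/147',atz(W,k,143),atz(W,k,147),'bulb green',atz(W,kg,55))
print('tri stopper',tri([(W,k),(np.nan,0)][:1]+[(S,(152.5,113.5))]),pose()[0])
```

```text
red (242, 229, 27, 25) (254.6666717529297, 240.0833282470703) 13.648712158203125
green (230, 183, 50, 46) (254.2709197998047, 207.3289031982422) 24.83860969543457
bulb lm [[251.2 208.6]]
flask [254.6 198.7] 0.86 [ 595.1 -336.4   23. ] S [array([ 599.5, -331.3,   23. ])]
flask_bulb [251.2 208.6] 0.65 [ 590.7 -338.9   55. ] S [array([ 604.4, -341.5,   55. ])]
flask_neck [255.2 221.9] 0.72 [ 595.4 -332.7  113. ] S [array([ 589. , -344.3,  113. ])]
stopper at 143/147 [ 594.67598078 -339.15287712  143.        ] [ 594.65611548 -337.19258622  147.        ] bulb green [ 594.54691114 -337.24882089   55.        ]
tri stopper (array([ 594.76214174, -341.69572956,  137.90874003]), [np.float64(0.07439131289126587), np.float64(0.07439131289136823)]) [ 592.78129551 -285.42727351  260.28456648]
```

>>> send_rows([
  [-1, -0.018, 0.001, 0.01, 0, 0, 0],
  [-1, -0.018, 0.001, 0.01, 0, 0, 0],
  [-1, -0.017, 0, 0.01, 0, 0, 0],
  [-1, 0, 0, 0.03, 0, 0, 0],
  [-1, 0, 0, 0.03, 0, 0, 0],
  [-1, 0, 0, 0.03, 0, 0, 0],
  [-1, 0, 0, 0.03, 0, 0, 0],
  [-1, 0, 0, 0.016, 0, 0, 0],
  [-1, 0, 0, 0, 0, 0, 0],
  [-1, 0, 0, 0, 0, 0, 0],
])

```text
time_s: 20.2
eef_pos: [595.3, -339.0, 95.6]
ee_rot: [0.001, 0.707, 0.707, 0.0]
force: [-1.1, 0.3, 0.0]
grip_width: 1.002
grip_force: 0.0
```

>>> send_rows([
  [1, 0, 0, 0, 0, 0, 0],
  [1, 0, 0, 0, 0, 0, 0],
  [1, 0, 0, 0, 0, 0, 0],
  [1, 0, 0, 0, 0, 0, 0],
  [1, 0, 0, 0, 0, 0, 0],
  [1, 0, 0, 0, 0, 0, 0],
  [1, 0, 0, 0, 0, 0, 0],
  [1, 0, 0, 0, 0, 0, 0],
  [1, 0, 0, -0.015, 0, 0, 0],
  [1, 0, 0, -0.025, 0, 0, 0],
], squeeze=60)

```text
time_s: 21.45
eef_pos: [594.5, -338.1, 134.4]
ee_rot: [-0.001, 0.707, 0.707, -0.0]
force: [-0.6, -0.3, -0.6]
grip_width: 0.261
grip_force: 57.6
```

Run:
```python
from h import *
e=plan([([594,-338,205],0,2),([555,-31,210],0,7),([555,-31,210],0,1)],1)
```

```text
10 [[1, 0, 0, -0.035, -0.001, -0.001, -0.0], [1, 0, -0.001, -0.036, -0.001, 0, -0.0], [1, 0.044, -0.006, -0.001, 0, 0, -0.0], [1, 0.044, -0.005, 0, 0, 0, -0.0], [1, 0.044, -0.006, -0.001, 0, 0, -0.0], [1, 0.044, -0.005, -0.001, 0, 0, -0.0], [1, 0.043, -0.006, 0, 0, 0, -0.0], [1, 0.044, -0.005, -0.001, 0, 0, -0.0], [1, 0.044, -0.006, 0, 0, 0, -0.0], [1, 0, 0, 0, 0, 0, -0.0]]
end [554.5 -31.2 209.5] [180.0]
```

>>> send_rows([
  [1, 0, 0, -0.035, 0, 0, 0],
  [1, 0, 0, -0.036, 0, 0, 0],
  [1, 0.03, -0.004, -0.001, 0, 0, 0],
  [1, 0.044, -0.006, 0, 0, 0, 0],
  [1, 0.05, -0.006, -0.001, 0, 0, 0],
  [1, 0.05, -0.006, -0.001, 0, 0, 0],
  [1, 0.05, -0.006, 0, 0, 0, 0],
  [1, 0.044, -0.006, -0.001, 0, 0, 0],
  [1, 0.03, -0.004, 0, 0, 0, 0],
  [1, 0.009, -0.001, 0, 0, 0, 0],
])

```text
time_s: 22.7
eef_pos: [555.6, -30.0, 210.1]
ee_rot: [0.0, 0.706, 0.708, 0.0]
force: [0.2, -0.2, -0.7]
grip_width: 0.26
grip_force: 58.1
```

Run:
```python
from ring import *
W=cap('wrist','w8.png');S=cap('scene','s8.png')
x,r=pose();print(x,r.as_matrix().round(3).tolist(),ctrl.sense()['force'])
for q,d in(('flask',-71),('flask_bulb',-39),('flask_neck',19)):
    print(q,[(np.round(i['point'],1).tolist(),round(i['score'],2)) for i in ctrl.landmark_of(q,S)[:2]],'pred',proj(S,x+[0,0,d]).round(1))
hsv=cv2.cvtColor(S['img'],cv2.COLOR_RGB2HSV)
g=cv2.inRange(hsv,(60,80,20),(85,255,255));g[230:]=0
c=max(cv2.findContours(g,0,1)[0],key=cv2.contourArea);print('green bbox',cv2.boundingRect(c))
ring(W)
cv2.imwrite('pics/c8.png',np.hstack([cv2.resize(W['img'][:,:,::-1],(400,300)),cv2.resize(S['img'][110:260,160:360,::-1],(400,300))]))
```

```text
[555.87707737 -31.17140653 209.76697586] [[-0.001, 1.0, 0.0], [1.0, 0.001, -0.0], [-0.0, 0.0, -1.0]] [ 0.94511274 -0.28292665 -0.5552515 ]
flask [([243.5, 170.5], 0.97)] pred [242.2 167.6]
flask_bulb [([241.0, 158.3], 0.71)] pred [241.5 155.7]
flask_neck [([240.1, 133.9], 0.96)] pred [240.2 132.5]
green bbox (229, 128, 29, 44)
px [158. 359.] fitEllipse [array([ 448.8, -232.5]), array([ 8.7, 34.1]), np.float64(140.2)] minCircle ((449.1551208496094, -231.3658447265625), 17.76482391357422)
px [252. 165.] fitEllipse [array([554.6, -32.3]), array([68.6, 71. ]), np.float64(172.9)] minCircle ((554.9441528320312, -28.218839645385742), 36.1202278137207)
```

View pics/c8.png

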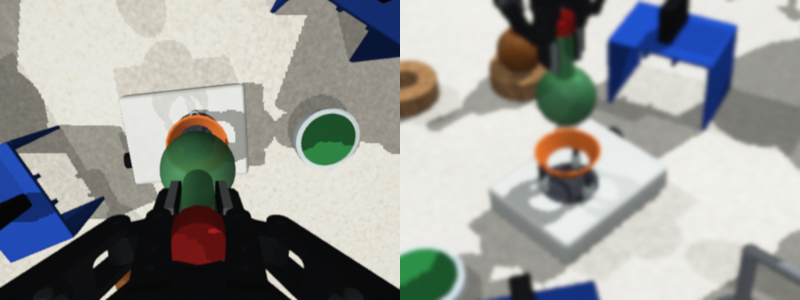

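The flask hangs upright straight above the ring (bulb (566,95), ring (567,152) in the scene crop). Lowering it in.

>>> send_rows([
  [1, 0, -0.001, 0.015, 0, 0, 0],
  [1, 0, 0, 0.015, 0, 0, 0],
  [1, 0, 0, 0.015, 0, 0, 0],
  [1, 0, 0, 0.012, 0, 0, 0],
  [1, 0, 0, 0.008, 0, 0, 0],
  [1, 0, 0, 0.004, 0, 0, 0],
  [1, 0, 0, 0.003, 0, 0, 0],
  [1, 0, 0, 0.002, 0, 0, 0],
  [1, 0, 0, 0, 0, 0, 0],
  [1, 0, 0, 0, 0, 0, 0],
])

```text
time_s: 24.2
eef_pos: [555.0, -31.6, 135.7]
ee_rot: [0.0, 0.707, 0.707, 0.0]
force: [-0.9, -1.5, 4.0]
grip_width: 0.268
grip_force: 57.9
```

>>> send_rows([
  [1, -0.001, -0.001, 0.002, 0, 0, 0],
  [1, 0, 0, 0.002, 0, 0, 0],
  [1, 0, 0, 0.002, 0, 0, 0],
  [1, 0, 0, 0.002, 0, 0, 0],
  [1, 0, 0, 0.002, 0, 0, 0],
  [1, 0, 0, 0.002, 0, 0, 0],
  [1, 0, 0, 0.002, 0, 0, 0],
  [1, 0, 0, 0, 0, 0, 0],
  [1, 0, 0, 0, 0, 0, 0],
  [1, 0, 0, 0, 0, 0, 0],
], squeeze=80)

```text
time_s: 25.45
eef_pos: [554.5, -32.5, 122.3]
ee_rot: [0.001, 0.707, 0.707, 0.001]
force: [-0.7, -1.1, 10.2]
grip_width: 0.262
grip_force: 75.3
```

>>> send_rows([
  [1, 0, 0, 0.001, 0, 0, 0],
  [1, 0, 0, 0, 0, 0, 0],
  [1, 0, 0, 0.001, 0, 0, 0],
  [1, 0, 0, 0, 0, 0, 0],
  [1, 0, 0, 0.001, 0, 0, 0],
  [1, 0, 0, 0, 0, 0, 0],
  [1, 0, 0, 0, 0, 0, 0],
  [1, 0, 0, 0, 0, 0, 0],
  [1, 0, 0, 0, 0, 0, 0],
  [1, 0, 0, 0, 0, 0, 0],
])

```text
time_s: 26.7
eef_pos: [554.9, -32.6, 121.5]
ee_rot: [0.002, 0.707, 0.707, 0.001]
force: [-6.5, 1.3, 27.7]
grip_width: 0.261
grip_force: 78.4
```

The force jumped to 27.7 N with the TCP stalled at 121.5, so the ring is bottomed. I ease off 1 mm and verify.

>>> send_rows([
  [1, 0, 0, -0.001, 0, 0, 0],
  [1, 0, 0, 0, 0, 0, 0],
  [1, 0, 0, 0, 0, 0, 0],
  [1, 0, 0, 0, 0, 0, 0],
  [1, 0, 0, 0, 0, 0, 0],
  [1, 0, 0, 0, 0, 0, 0],
  [1, 0, 0, 0, 0, 0, 0],
  [1, 0, 0, 0, 0, 0, 0],
  [1, 0, 0, 0, 0, 0, 0],
  [1, 0, 0, 0, 0, 0, 0],
])

```text
time_s: 27.95
eef_pos: [554.7, -32.6, 121.6]
ee_rot: [0.002, 0.707, 0.707, 0.001]
force: [-3.7, 1.1, 20.8]
grip_width: 0.258
grip_force: 76.8
```

Run:
```python
from h import *
S=cap('scene');s=ctrl.sense();print(s['eef_pos'],s['force'],s['time_s'])
for q,z in(('flask_bulb',82),('flask_neck',140),('cradle_seat',82)):
    print(q,[(np.round(i['point'],1).tolist(),round(i['score'],2)) for i in ctrl.landmark_of(q,S)[:2]],'pred',proj(S,[555,-31.5,z]).round(1))
for q in('cover_groove','cover_grip'):print(q,[np.round(i['point'],1).tolist() for i in ctrl.landmark_of(q,S)],'pred',proj(S,[511,326,126 if q=='cover_groove' else 155]).round(1))
cv2.imwrite('pics/c9.png',np.hstack([cv2.resize(S['img'][110:260,160:310,::-1],(400,400)),cv2.resize(S['img'][180:380,270:512,::-1],(400,400))]))
```

```text
[554.72811214 -32.57234646 121.59929033] [-4.17728767  0.62325527 20.97873487] 28.0
flask_bulb [([242.3, 186.2], 0.57)] pred [243.4 187. ]
flask_neck [] pred [242.4 166.9]
cradle_seat [([243.9, 187.8], 0.55)] pred [243.4 187. ]
cover_groove [[396.6, 266.3], [222.3, 278.2], [297.4, 127.5], [246.4, 190.3]] pred [394.  265.1]
cover_grip [[223.7, 263.1], [294.9, 115.8]] pred [397.8 254.6]
```

View pics/c9.png

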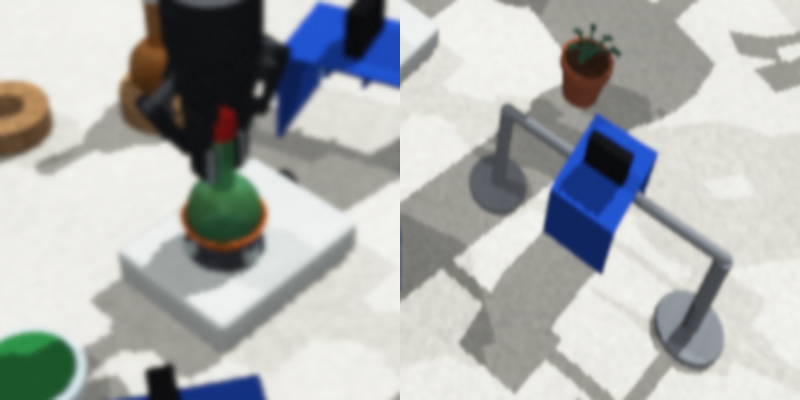

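The flask is seated upright in the lowered ring (bulb (224,208)) with 21 N held on it, and the cover still hangs on the rail (crop (600,190)). Handing in.

```bash
python3 -c "
from rig import ctrl
print(ctrl.finish_job())"
```

```text
the job is handed in; nothing more can be done
None
```

I handed the job in at 28 s: the blue cover hangs by itself on the rail, and the green flask is seated upright in the mixer's ring, held pressed to the bottom of its travel with about 21 N.

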